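# Pack out the gap behind a stock blank and hold the jaw shut

## Task

Take tabbed wooden spacers from the rack by their tabs and stand them one after another, upright, square and centred across the bed, in the gap between the jig's sprung jaw and the end of the walnut blank, until pushing the jaw by its post squeezes the packing tight against the blank clearly before the jaw reaches the end of its travel. Finish while holding: keep pushing the jaw firmly (about 10 N) onto the stack and do not let go, for it springs back. Leave the turnscrew, the hammer and the jar alone.

Things in the scene. Friction and masses are not known exactly. Their poses are not given: they have to be found in the camera images.
- jig: Fixed steel clamping jig on the bench: flat bed 100 mm wide (y), its top 12 mm above the bench, reaching from x = -130 to +290 mm of its frame. Origin on the bench surface, on the middle line, right below the jaw's face when the jaw is fully back. Its x axis is the direction in which the jaw is pushed, towards the blank. A low block (38 mm high) stands at its near end, x = -127 to -113 mm.
- jaw (a joint): Travel in m of the grey sliding jaw along the jig's +x: 0 fully back, where a light spring returns it (1.4 N at 0, 3 N at the end), 0.022 at its end stop. The jaw block is 45 mm long (x), 70 mm wide, and its top is 43 mm above the bench; its face is at x = joint value in the jig frame. Empty or with too few spacers it runs to the stop without touching anything.
- jaw_post (a point): Centre of the top of the jaw's upright square steel post, 18 x 18 mm, 52 mm tall, standing on the jaw with its top 95 mm above the bench and its axis 30 mm behind the jaw's face (at jig x = joint value - 30 mm). Push its rear (-x) face, with shut fingers, towards +x.
- blank: Fixed dark walnut blank with a lengthwise groove on top, lying on the bed: 210 mm long, 70 mm wide, 36 mm high (its top 48 mm above the bench). Origin at the bottom middle of the end face that looks at the jaw; axes as the jig's, the wood extends to +x. Its end face stands 26 to 46 mm in front of the jaw's face when the jaw is back, so one or two spacers close the gap; when in doubt after the first, one more still goes in with 8 mm to spare.
- spacer1: Loose tabbed wooden spacer, light bare wood, one of four alike, standing upright: lower part 14 mm thick (its x) by 50 mm wide (its y) by 36 mm high, above it a grip tab 14 mm thick, 30 mm wide, 32 mm high, centred (68 mm high in all, 45 g). Origin at the centre of its underside, z up. At the start it stands in a rack slot, 14 mm deep and 18 mm wide, its foot 6 mm above the bench; slots are 36 mm apart along the spacers' x.
- spacer2: Another spacer, the same in every way as spacer1.
- spacer3: Another spacer, the same in every way as spacer1.
- spacer4: Another spacer, the same in every way as spacer1.
- turnscrew: Bystander: screwdriver with a wooden handle, lying on the bench at one side.
- hammer: Bystander: hammer lying on the bench at the other side.
- jar: Bystander: small jar, 52 mm across, 65 mm high, standing beside the turnscrew.
Mind the look-alikes: they are no part of the job. What is shaped like the spacer4 but yellow is not meant.

How it is judged:
By the outcome, as a careful person would: the job done as asked, in the order asked, and still so for the second after the job is handed in, while the arm keeps its last pose, push and grip.
It also fails if it takes over 72 s, if anything falls off the work surface, if the arm or the gripper's body presses on something with over 40 N, if the wrist force passes 120 N, or if a joint passes its speed limit or range.

## Robot

A 6-joint arm with a two-finger parallel gripper is mounted at the origin on the work surface. World frame = base frame: x ahead of the robot, y to its left, z up, the work surface at z = 0. Lengths are in m, angles in degrees, forces in N, time in s.
With the tool pointing down it reaches from about 0.3 to 0.95 m from the base axis. Payload 3.1 kg.
Tool frame: the origin (TCP) lies on the centre line of the jaws, within the pads' length; the fingertips stand 25 mm ahead of it and the grasp point (between the pads) lies 6 mm ahead of it; z points along the fingers, y is the direction in which the jaws open and shut (so a half turn about z gives the same grasp; the last joint's range is limited). The gripper opens to 85 mm and grips with 20 to 120 N. Pads are 22 mm wide; open, the fingers measure 114 mm over their backs; the gripper's body (76 mm by 85 mm) begins 54 mm behind the grasp point. The pads swing forward as they close: fully open they stand 13 mm farther back than shut.
Start: joints at [-81.171, 17.653, 93.61, -0, 68.738, -3.994], TCP at [0.139, -0.609, 0.226] pointing down, gripper open.
Joint ranges: [-175.34, 175.34], [-45.06, 112.39], [2.9, 150.54], [-68.45, 248.45], [3.09, 151.38], [-168.51, 168.51]. Speed limits (degrees/s): [159.86, 159.86, 180, 180, 180, 180].

## Interface

Orientations are given as a 3x3 rotation matrix whose columns are the frame's x, y, z axes.
In Python, from rig import manip gives the robot as it stands.
- The arm moves only by the tool jog_arm, never from a script. Its argument "targets" is a list of rows, each a list of 3 entries, a list of its own where there are three numbers: the finger opening in cm, from 0 to 8.54, then the shift along the tool's x, y, z in cm, then the turn, a rotation vector about the tool's x, y, z in degrees. In form: [[fingers, [dx, dy, dz], [wx, wy, wz]], ...]. A call has 1 to 20 rows; each row shifts and turns the commanded pose from where the row before left it, along the tool's axes as they then stand; what a row does not reach is not made up. A row lasts 1/12 s, in which the tool goes at most 41.7 mm and 7.16 degrees, less where a joint would pass 70% of its speed; a pose out of reach is approached as far as the arm can. A call with a gripper value outside its range is refused whole. The fingers move at their own pace and stop on an object; "grip_force" is the grip in N (left out, the last holds). Time passes only in rows, so rows that do not move let the fingers close. It gives the time, the measured TCP pose, the force and the opening at its end, in the units of the state.
- manip.sense(): the state, without advancing time (a new reading comes with each control period).
- manip.capture(name): name is "scene" or "top" or "wrist"; returns a dict with "pixels" (384x512x3 uint8, blue, green, red), "K" (3x3 intrinsics, pixels), "R" (3x3) and "t" (3): a world point X has camera coordinates R X + t. Camera axes: x right, y down, z forward; pixel columns grow to the right and rows downward; lengths in m; the calibration is good to about 2 mm. A picture is of the moment at which its call begins. There is no depth.
- manip.close_job(): hands the job in, once; it reports no verdict.
The state is a dict: "time": time; "qpos": joint angles; "dq": joint speeds; "joint_efforts": joint torques, N m; "position": TCP position; "eef_rot": TCP orientation; "contact_force": force on the tool from outside, world axes, zero at the start; "wrist_torque": the same for the moment, N m; "finger_gap": opening from 0.0 (shut) to 1.0 (fully open).
Only numpy, scipy, OpenCV 4.12 (cv2) and the standard library are available. Lean on these libraries where they do the work, as an engineer would, in place of code of your own. Each camera call takes 0.05 s, during which the arm holds its last target. There are 200 camera calls.

## Working session

There is one attempt and no reset: what is moved stays moved. The work goes in short steps, Python scripts to look and compute and a tool call to move; the robot and the scene stay as the last step left them, time stands still between calls to the robot, and variables do not carry over. Pictures are saved under pics/ and viewed, about 8 in all and at most 12, crops included, and the job is handed in when it is done.

Besides the shell and the picture viewer there is one more tool, called after ">>>" in YAML: its name, and indented under it one key for each argument. jog_arm: Moves the arm, as the interface text tells. Its arguments: {"type":"object","properties":{"targets":{"type":"array","items":{"type":"array"}},"grip_force":{"type":"number"}},"required":["targets"]}

```bash
mkdir -p pics; ls; python3 - <<'E'
from rig import manip
import cv2,numpy as np
s=manip.sense();print(s['time'],s['position'],np.round(s['eef_rot'],3).tolist(),s['finger_gap'])
for n in("scene","top"):
    c=manip.capture(n);cv2.imwrite(f"pics/{n}0.png",c["pixels"]);print(n,np.round(c["K"],1).tolist(),np.round(c["R"],4).tolist(),np.round(c["t"],4).tolist())
E
```

```text
pics
0.0 [ 0.13857657 -0.60859325  0.22435643] [[0.975, 0.222, -0.0], [0.222, -0.975, 0.002], [0.0, -0.002, -1.0]] 0.9989960349638684
scene [[412.6, 0.0, 251.7], [0.0, 412.6, 194.1], [0.0, 0.0, 1.0]] [[0.6673, 0.7447, -0.0012], [0.3927, -0.3533, -0.8491], [-0.6328, 0.5662, -0.5282]] [-0.3679, -0.1534, 1.466]
top [[437.9, 0.0, 258.4], [0.0, 437.9, 189.6], [0.0, 0.0, 1.0]] [[-0.0288, -0.9996, 0.0], [-0.9981, 0.0287, -0.0545], [0.0545, -0.0016, -0.9985]] [0.0204, 0.5821, 1.1482]
```

```bash
python3 - <<'E'
import cv2,numpy as np
a=cv2.imread("pics/top0.png");cv2.imwrite("pics/top0b.png",cv2.resize(a,(800,600)))
E
```

```text
(no output)
```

View pics/top0b.png

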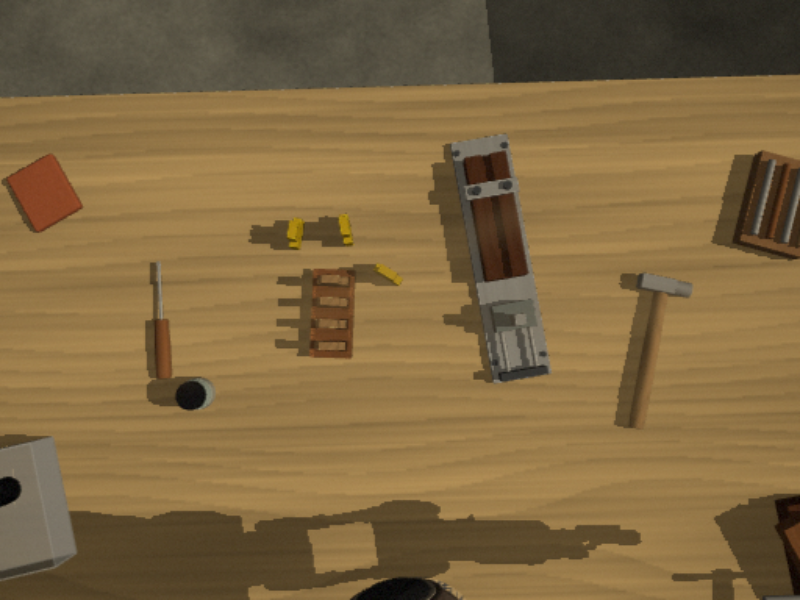

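View pics/scene0.png

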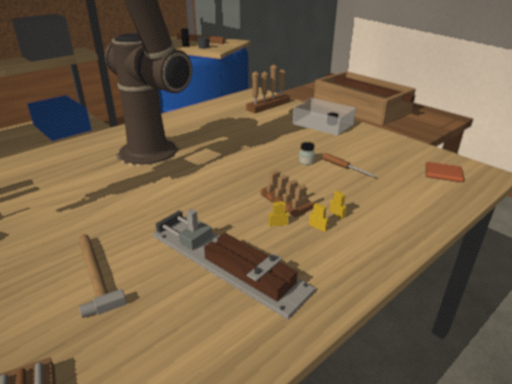

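```bash
python3 - <<'E'
import cv2,numpy as np
a=cv2.imread("pics/top0.png")
r=cv2.resize(a[165:235,185:265],None,fx=5,fy=5,interpolation=cv2.INTER_CUBIC)
j=cv2.resize(a[170:250,290:360],None,fx=5,fy=5,interpolation=cv2.INTER_CUBIC)
m=np.zeros((400,800,3),np.uint8);m[:350,:400]=r;m[:400,420:770]=j
cv2.imwrite("pics/crop1.png",m)
E
```

```text
(no output)
```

View pics/crop1.png

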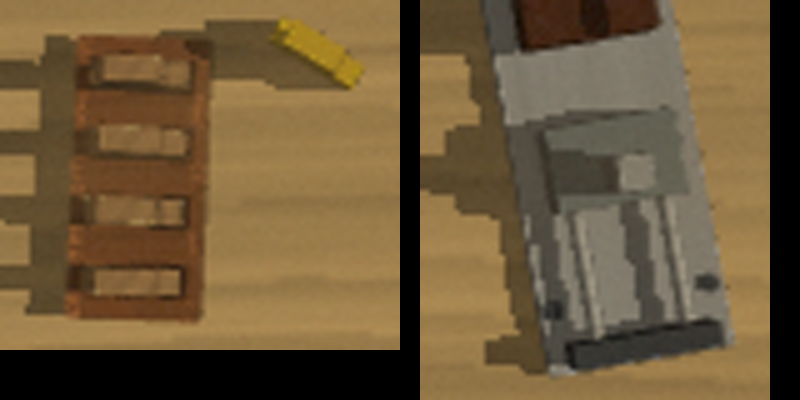

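```bash
cat >h.py <<'E'
import numpy as np,cv2
def w(c,uv,z):
    uv=np.atleast_2d(uv).astype(float);d=np.c_[uv,np.ones(len(uv))]@np.linalg.inv(c["K"]).T@c["R"]
    o=-c["R"].T@c["t"];return o+d*((z-o[2])/d[:,2])[:,None]
def px(c,X):
    p=(np.atleast_2d(X)@c["R"].T+c["t"])@c["K"].T;return p[:,:2]/p[:,2:]
E
python3 - <<'E'
from rig import manip
from h import *
c=manip.capture("top");np.set_printoptions(precision=4,suppress=True)
r=lambda p:np.array(p)/5+[185-.4,165-.4]
j=lambda p:(np.array(p)-[420,0])/5+[290-.4,170-.4]
print("tabs",w(c,r([(140,70),(142,140),(135,210),(138,281)]),.074)[:,:2].tolist())
print("rackcorners",w(c,r([(78,38),(208,40),(203,320),(70,318)]),.02)[:,:2].tolist())
print("jawface",w(c,j([(545,128),(680,108)]),.043)[:,:2].tolist())
print("blank",w(c,j([(520,50),(660,26)]),.048)[:,:2].tolist())
print("post",w(c,j([(635,172)]),.095)[:,:2].tolist())
print("bed edges",w(c,j([(497,50),(547,370),(675,20),(733,345)]),.012)[:,:2].tolist())
print("rest of bed",w(c,np.array([(452,145),(505,135)])*.64,.012)[:,:2].tolist())
w1=manip.capture("wrist");print(w1["K"],-w1["R"].T@w1["t"],w1["R"]@manip.sense()["eef_rot"])
E
```

```text
tabs [[0.6102839507333797, 0.11854677457236855], [0.5748216476560855, 0.11835524918020918], [0.5396133868234744, 0.12269842955113419], [0.5038810649915455, 0.12200900080339883]]
rackcorners [[0.6327308254977573, 0.156585911340148], [0.6296801710880079, 0.08762266123016449], [0.4816522260665672, 0.09392669991334074], [0.48472014713597616, 0.1639919772948428]]
jawface [[0.5620563367807715, -0.14180137488792288], [0.5704248120530915, -0.21222846778061671]]
blank [[0.6026185406238334, -0.1296632266698881], [0.6129892690771437, -0.2025795266520774]]
post [[0.5370363518844536, -0.17876991848594953]]
bed edges [[0.6056369487610705, -0.12168843984506203], [0.434956413206287, -0.14229207114915385], [0.618969408870487, -0.21734459914442505], [0.445296551614386, -0.2413383590067655]]
rest of bed [[0.8416956396837021, -0.08739073200320736], [0.8565801060589318, -0.17957278956538125]]
[[299.0549   0.     255.6569]
 [  0.     299.0549 190.5294]
 [  0.       0.       1.    ]] [ 0.2156 -0.5923  0.3733] [[-0.0005  1.     -0.    ]
 [-0.9524 -0.0005 -0.3049]
 [-0.3049 -0.0001  0.9524]]
```

>>> jog_arm:
  targets:
    - [8.5, [0, 0, 0], [0, 0, 5.2]]
    - [8.5, [2.57, -1.96, 0], [0, 0, 0]]
    - [8.5, [2.57, -1.96, 0], [0, 0, 0]]
    - [8.5, [2.57, -1.96, 0], [0, 0, 0]]
    - [8.5, [2.57, -1.96, 0], [0, 0, 0]]
    - [8.5, [2.57, -1.96, 0], [0, 0, 0]]
    - [8.5, [2.57, -1.96, 0], [0, 0, 0]]
    - [8.5, [2.57, -1.96, 0], [0, 0, 0]]
    - [8.5, [2.57, -1.96, 0], [0, 0, 0]]
    - [8.5, [2.57, -1.96, 0], [0, 0, 0]]
    - [8.5, [2.57, -1.96, 0], [0, 0, 0]]
    - [8.5, [2.57, -1.96, 0], [0, 0, 0]]
    - [8.5, [2.57, -1.96, 0], [0, 0, 0]]
    - [8.5, [2.57, -1.96, 0], [0, 0, 0]]
    - [8.5, [2.57, -1.96, 0], [0, 0, 0]]
    - [8.5, [2.57, -1.96, 0], [0, 0, 0]]
    - [8.5, [2.57, -1.96, 0], [0, 0, 0]]
    - [8.5, [2.57, -1.96, 0], [0, 0, 0]]
    - [8.5, [2.57, -1.96, 0], [0, 0, 0]]
    - [8.5, [2.57, -1.96, 0], [0, 0, 0]]

```text
time: 1.87
position: [0.5741, -0.1741, 0.2254]
eef_rot: [[0.991, 0.133, -0.0], [0.133, -0.991, 0.0], [-0.0, -0.0, -1.0]]
contact_force: [0.9, -1.4, -0.4]
finger_gap: 0.994
```

>>> jog_arm:
  targets:
    - [5.0, [0, 0, 0], [0, 0, 0]]
    - [5.0, [0, 0, 0], [0, 0, 0]]
    - [5.0, [0, 0, 0], [0, 0, 0]]

```text
time: 2.12
position: [0.5727, -0.1756, 0.2251]
eef_rot: [[0.991, 0.133, -0.001], [0.133, -0.991, -0.0], [-0.001, 0.0, -1.0]]
contact_force: [0.1, -0.1, -1.3]
finger_gap: 0.6
```

```bash
python3 - <<'E'
from rig import manip
from h import *
import pickle
s=manip.sense();c=manip.capture("wrist");pickle.dump((s,c),open("jig.pkl","wb"))
print(s['time'],s['position'],np.degrees(np.arctan2(s['eef_rot'][1][0],s['eef_rot'][0][0])),s['finger_gap'])
cv2.imwrite("pics/wj.png",cv2.resize(c["pixels"],(768,576),interpolation=cv2.INTER_CUBIC))
E
```

```text
2.1167 [ 0.57270629 -0.17556109  0.22509398] 7.664789621091316 0.5999747535734654
```

View pics/wj.png

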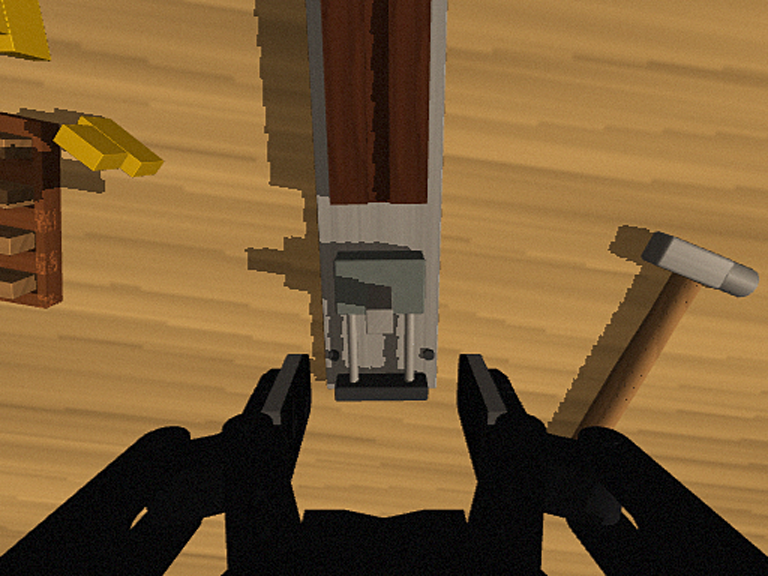

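```bash
python3 - <<'E'
from h import *
import pickle
s,c=pickle.load(open("jig.pkl","rb"));np.set_printoptions(precision=4,suppress=True)
f=lambda p:(np.array(p,float)+.5)/1.5-.5
for n,p,z in [("blankend",[(328,203),(428,204)],.048),("jawtop",[(336,260),(424,260)],.043),("jawbot",[(337,251),(424,251)],.015),("bedL",[(307,0),(327,385)],.012),("bedR",[(446,0),(437,385)],.012),("blankL",[(321,0),(328,203)],.048),("blankR",[(429.5,0),(427.5,203)],.048),("post",[(380,321)],.095),("postfront L/R",[(367,310),(393,310)],.095)]:
    X=w(c,f(p),z);d=X[-1]-X[0];print(n,X[:,:2].tolist(),X[:,:2].mean(0),np.degrees(np.arctan2(d[1],d[0])),np.linalg.norm(d))
E
```

```text
blankend [[0.6041961214765684, -0.1316558149801843], [0.6130534872679361, -0.20311743133145485]] [ 0.6086 -0.1674] -82.93446442703869 0.07200844075730474
jawtop [[0.5614889937595686, -0.14124922831836179], [0.570372523558816, -0.20755530422626634]] [ 0.5659 -0.1744] -82.36908996798753 0.06689852617209827
jawbot [[0.5615798893060092, -0.1392247459551613], [0.571046699478126, -0.20987996713352947]] [ 0.5663 -0.1746] -82.36861815398261 0.07128661006527819
bedL [[0.737956964680152, -0.09980018587664215], [0.43502155810252474, -0.14264508319228253]] [ 0.5865 -0.1212] -171.94990975690627 0.3059502341629111
bedR [[0.7509495477367204, -0.19662708307407484], [0.44832613826283585, -0.24204489325895678]] [ 0.5996 -0.2193] -171.46473518425236 0.3060125903350847
blankL [[0.7304908576315282, -0.11514165813168226], [0.6041961214765684, -0.1316558149801843]] [ 0.6673 -0.1234] -172.55033464133513 0.12736984634075615
blankR [[0.739623133767993, -0.18319971547055963], [0.6137106461082995, -0.20264437837539373]] [ 0.6767 -0.1929] -171.22116328219647 0.12740506059075954
post [[0.5375741246199995, -0.17852479151387843]] [ 0.5376 -0.1785] 0.0 0.0
postfront L/R [[0.5442314317269542, -0.16894270020466318], [0.5465232753725686, -0.18605507295392465]] [ 0.5454 -0.1775] -82.37182398632298 0.017265162854882363
```

>>> jog_arm:
  targets:
    - [5.0, [0, 0, 0], [0, 0, 5.2]]
    - [5.0, [0, 0, 0], [0, 0, 5.1]]
    - [5.0, [-0.5, -2.94, 0], [0, 0, 0]]
    - [5.0, [-0.5, -2.94, 0], [0, 0, 0]]
    - [5.0, [-0.5, -2.94, 0], [0, 0, 0]]
    - [5.0, [-0.5, -2.94, 0], [0, 0, 0]]
    - [5.0, [-0.5, -2.94, 0], [0, 0, 0]]
    - [5.0, [-0.5, -2.94, 0], [0, 0, 0]]
    - [5.0, [-0.5, -2.94, 0], [0, 0, 0]]
    - [5.0, [-0.5, -2.94, 0], [0, 0, 0]]
    - [5.0, [-0.5, -2.94, 0], [0, 0, 0]]
    - [5.0, [-0.5, -2.94, 0], [0, 0, 0]]
    - [5.0, [0, 0, 0], [0, 0, 0]]
    - [5.0, [0, 0, 0], [0, 0, 0]]
    - [5.0, [0, 0, 0], [0, 0, 0]]

```text
time: 3.42
position: [0.5369, 0.1192, 0.2256]
eef_rot: [[0.999, -0.048, -0.0], [-0.048, -0.999, -0.001], [0.0, 0.001, -1.0]]
contact_force: [-0.1, -0.4, 0.5]
finger_gap: 0.583
```

```bash
python3 - <<'E'
from rig import manip
from h import *
import pickle
s=manip.sense();c=manip.capture("wrist");pickle.dump((s,c),open("rack.pkl","wb"))
print(s['time'],s['position'],np.degrees(np.arctan2(s['eef_rot'][1][0],s['eef_rot'][0][0])),s['finger_gap'])
cv2.imwrite("pics/wr.png",cv2.resize(c["pixels"][60:330,120:390],(594,594),interpolation=cv2.INTER_CUBIC))
E
```

```text
3.4167 [0.53689668 0.11915736 0.22557882] -2.727268650047196 0.5829280805309943
```

View pics/wr.png

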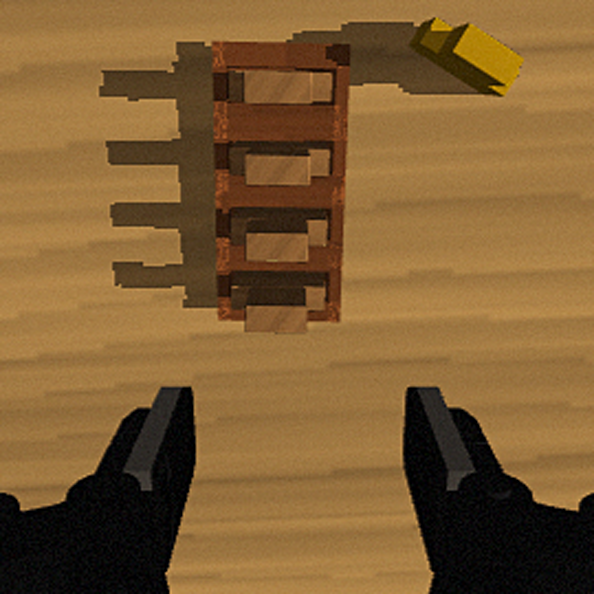

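```bash
python3 - <<'E'
from h import *
import pickle
s,c=pickle.load(open("rack.pkl","rb"));np.set_printoptions(precision=4,suppress=True)
f=lambda p:(np.array(p,float)+.5)/2.2-.5+[120,60]
for y,(a,b) in {87:(244,311),169:(245,311),248:(246,309),319.5:(245,307)}.items():
    X=w(c,f([(a,y),(b,y)]),.074)[:,:2];print(X.mean(0),np.linalg.norm(X[1]-X[0]))
X=w(c,f([(210,42),(351,45),(340,321),(217,319)]),.02)[:,:2];print(X.tolist())
R=s['eef_rot']
for t in [(.504,.1205)]:
  print((np.array([*t,.073])-s['position'])@np.array(R))
E
```

```text
[0.6121 0.1242] 0.029250638838883465
[0.5766 0.126 ] 0.029900403534784473
[0.5398 0.1284] 0.029616941944599018
[0.5041 0.1312] 0.03017599319608121
[[0.634793121794862, 0.15863154557707806], [0.6299526844765231, 0.08754026177985198], [0.48128829182614213, 0.09743318146727341], [0.4859406734835893, 0.16792769242877004]]
[-0.0329  0.0001  0.1526]
```

>>> jog_arm:
  targets:
    - [5.0, [-1.7, -0.5, 0], [0, 0, 1.1]]
    - [5.0, [-1.65, -0.48, 2.0], [0, 0, 0]]
    - [5.0, [0, 0, 2.5], [0, 0, 0]]
    - [5.0, [0, 0, 2.5], [0, 0, 0]]
    - [5.0, [0, 0, 2.5], [0, 0, 0]]
    - [5.0, [0, 0, 1.5], [0, 0, 0]]
    - [5.0, [0, 0, 0], [0, 0, 0]]
    - [5.0, [0, 0, 0], [0, 0, 0]]

```text
time: 4.13
position: [0.5037, 0.1307, 0.1149]
eef_rot: [[0.998, -0.068, -0.002], [-0.068, -0.998, -0.001], [-0.002, 0.001, -1.0]]
contact_force: [-0.6, -0.1, 0.6]
finger_gap: 0.585
```

```bash
python3 - <<'E'
from rig import manip
from h import *
s=manip.sense();c=manip.capture("wrist")
print(s['time'],s['position'],s['contact_force'])
cv2.imwrite("pics/w3.png",cv2.resize(c["pixels"][150:384,90:420],(660,468),interpolation=cv2.INTER_CUBIC))
E
```

```text
4.1333 [0.50366479 0.13065669 0.11486524] [-0.64154976 -0.1484414   0.6419092 ]
```

View pics/w3.png

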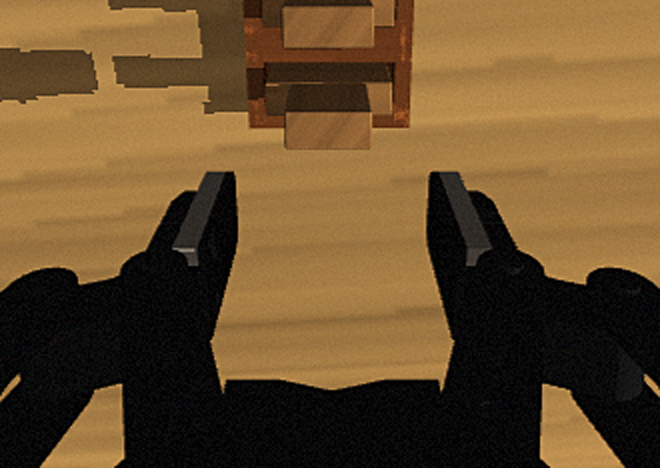

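```bash
python3 - <<'E'
from rig import manip
from h import *
c=manip.capture("wrist")
print(w(c,np.array([(328,130),(328,26)])/2+[90,150],.074))
E
```

```text
[[0.50515515 0.13168456 0.074     ]
 [0.54154809 0.1291386  0.074     ]]
```

>>> jog_arm:
  targets:
    - [5.0, [0, 0, 1.5], [0, 0, 0]]
    - [5.0, [0, 0, 1.5], [0, 0, 0]]
    - [5.0, [0, 0, 1.1], [0, 0, 0]]
    - [5.0, [0, 0, 0], [0, 0, 0]]
    - [5.0, [0, 0, 0], [0, 0, 0]]

```text
time: 4.65
position: [0.5043, 0.132, 0.0749]
eef_rot: [[0.998, -0.066, 0.0], [-0.066, -0.998, -0.0], [0.0, 0.0, -1.0]]
contact_force: [-0.9, -0.3, 0.0]
finger_gap: 0.587
```

>>> jog_arm:
  targets:
    - [0, [0.05, 0, 0], [0, 0, 0]]
    - [0, [0, 0, 0], [0, 0, 0]]
    - [0, [0, 0, 0], [0, 0, 0]]
    - [0, [0, 0, 0], [0, 0, 0]]
    - [0, [0, 0, 0], [0, 0, 0]]
    - [0, [0, 0, 0], [0, 0, 0]]
  grip_force: 40

```text
time: 5.15
position: [0.5048, 0.1321, 0.0748]
eef_rot: [[0.998, -0.066, 0.0], [-0.066, -0.998, 0.0], [0.0, -0.0, -1.0]]
contact_force: [1.0, -0.4, -0.3]
finger_gap: -0.001
```

>>> jog_arm:
  targets:
    - [0, [0, 0, -0.7], [0, 0, 0]]
    - [0, [0, 0, -1.0], [0, 0, 0]]
    - [0, [0, 0, -1.5], [0, 0, 0]]
    - [0, [0, 0, -2.0], [0, 0, 0]]
    - [0, [0, 0, -2.0], [0, 0, 0]]
    - [0, [0, 0, 0], [0, 0, -4]]
    - [0, [0, 0, 0], [0, 0, -3.9]]
    - [0, [0, 0, 0], [0, 0, -3.8]]
    - [0, [0, 0, 0], [0, 0, 0]]

```text
time: 5.9
position: [0.5052, 0.1322, 0.148]
eef_rot: [[0.99, 0.139, 0.002], [0.139, -0.99, 0.0], [0.002, -0.0, -1.0]]
contact_force: [0.2, -0.3, 0.6]
finger_gap: -0.002
```

```bash
python3 - <<'E'
from rig import manip
from h import *
c=manip.capture("wrist");t=manip.capture("top")["pixels"][160:240,180:270]
m=np.zeros((520,800,3),np.uint8);m[:384,:400]=c["pixels"][:,56:456];m[:320,420:780]=cv2.resize(t,(360,320),interpolation=cv2.INTER_CUBIC)
cv2.imwrite("pics/w4.png",m)
E
```

```text
(no output)
```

View pics/w4.png

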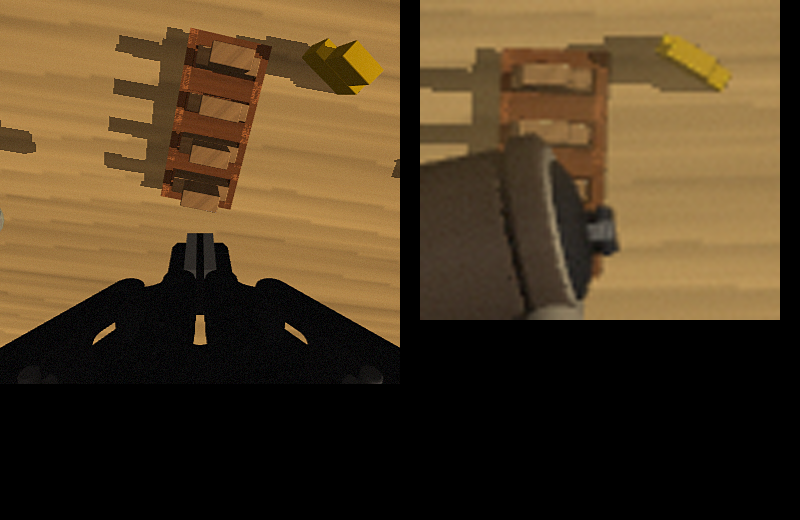

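```bash
python3 - <<'E'
from rig import manip
from h import *
c=manip.capture("wrist");s=manip.sense();R=np.array(s['eef_rot']);p=np.array(s['position'])
for d in(-.02,0,.006,.025):print(d,px(c,p+R[:,2]*d))
print(px(c,p+R@[.011,0,.025]),px(c,p+R@[-.011,0,.025]))
print(w(c,np.array([(202+56,200)]),.074), s['qpos'],s['finger_gap'],-c["R"].T@c["t"])
E
```

```text
-0.02 [[254.2417395  263.53690707]]
0 [[254.39176766 244.18374344]]
0.006 [[254.43028284 239.21540645]]
0.025 [[254.53694229 225.45666994]]
[[254.50452765 209.2750826 ]] [[254.56823275 241.07705244]]
[[0.50528949 0.12959973 0.074     ]] [ 9.88629516e+00  1.16509482e+01  1.11187991e+02 -1.07708786e-03
  5.71238984e+01  9.20477023e+01] 0.0021988833107964936 [0.5829795  0.14217943 0.29617294]
```

>>> jog_arm:
  targets:
    - [5.0, [0, 0, 0], [0, 0, 5.9]]
    - [5.0, [0, 0, 0], [0, 0, 5.8]]
    - [5.0, [0, 0, 0], [0, 0, 0]]
    - [5.0, [0, 0, 0], [0, 0, 0]]
    - [5.0, [0, 0, 2.3], [0, 0, 0]]
    - [5.0, [0, 0, 2.0], [0, 0, 0]]
    - [5.0, [0, 0, 1.5], [0, 0, 0]]
    - [5.0, [0, 0, 1.0], [0, 0, 0]]
    - [5.0, [0, 0, 0], [0, 0, 0]]
    - [5.0, [0, 0, 0], [0, 0, 0]]

```text
time: 6.88
position: [0.5044, 0.1321, 0.0783]
eef_rot: [[0.998, -0.065, -0.001], [-0.065, -0.998, -0.0], [-0.001, 0.0, -1.0]]
contact_force: [-0.9, -0.6, 0.0]
finger_gap: 0.586
```

```bash
python3 - <<'E'
from rig import manip
from h import *
c=manip.capture("wrist");sc=manip.capture("scene");s=manip.sense();R=np.array(s['eef_rot']);p=np.array(s['position'])
print(p,s['finger_gap'],px(c,p),px(c,p+R@[0,0,.025]))
print("scene tcp",px(sc,p),px(sc,p+R@[0,0,.025]),"tabtop",px(sc,[.5045,.131,.074]))
u,v=px(sc,p)[0].astype(int)
m=np.zeros((560,800,3),np.uint8);m[:384,:400]=c["pixels"][:,56:456];m[:400,400:]=cv2.resize(sc["pixels"][v-60:v+40,u-50:u+50],(400,400),interpolation=cv2.INTER_CUBIC)
print(u-50,v-60)
cv2.imwrite("pics/w5.png",m[:400])
E
```

```text
[0.50570136 0.13228178 0.07956961] 0.5840738001177733 [[254.10473731 243.46663256]] [[254.2547249  224.52261641]]
scene tcp [[275.5063926  169.88108943]] [[275.26725006 177.50200292]] tabtop [[274.83565855 171.58658732]]
225 109
```

View pics/w5.png

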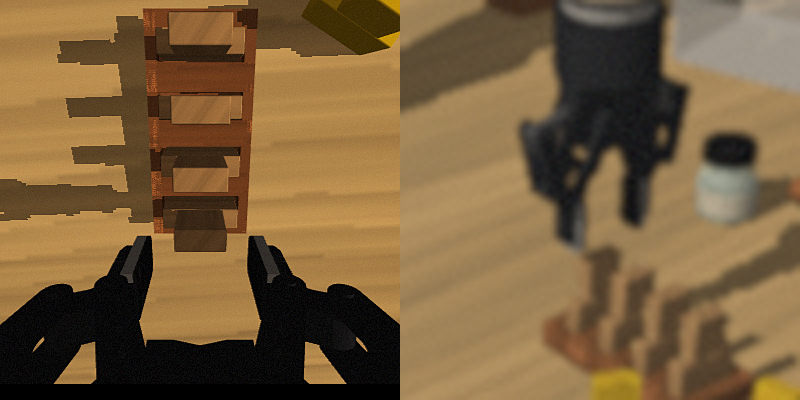

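>>> jog_arm:
  targets:
    - [5.0, [0, 0, 1.2], [0, 0, 0]]
    - [5.0, [0, 0, 1.2], [0, 0, 0]]
    - [5.0, [0, 0, 1.0], [0, 0, 0]]
    - [5.0, [0, 0, 0], [0, 0, 0]]
    - [5.0, [0, 0, 0], [0, 0, 0]]

```text
time: 7.4
position: [0.5033, 0.1319, 0.0431]
eef_rot: [[0.998, -0.066, -0.003], [-0.066, -0.998, -0.001], [-0.003, 0.001, -1.0]]
contact_force: [0.7, 0.4, -0.1]
finger_gap: 0.585
```

>>> jog_arm:
  targets:
    - [2.5, [0, 0, 0], [0, 0, 0]]
    - [2.5, [0, 0, 0], [0, 0, 0]]
    - [2.5, [0, 0, 0], [0, 0, 0]]
    - [2.5, [0, 0, 0], [0, 0, 0]]
    - [2.5, [0, 0, 0], [0, 0, 0]]
  grip_force: 40

```text
time: 7.82
position: [0.5048, 0.1322, 0.0448]
eef_rot: [[0.998, -0.066, 0.001], [-0.066, -0.998, 0.0], [0.001, -0.0, -1.0]]
contact_force: [0.5, 0.9, 0.2]
finger_gap: 0.342
```

>>> jog_arm:
  targets:
    - [2.5, [0, 0, -0.8], [0, 0, 0]]
    - [2.5, [0, 0, -1.2], [0, 0, 0]]
    - [2.5, [0, 0, -2.0], [0, 0, 0]]
    - [2.5, [0, 0, -2.0], [0, 0, 0]]
    - [2.5, [0, 0, -2.0], [0, 0, 0]]
    - [2.5, [0, 0, 0], [0, 0, -4]]
    - [2.5, [0, 0, 0], [0, 0, -4]]
    - [2.5, [0, 0, 0], [0, 0, -3.7]]
    - [2.5, [0, 0, 0], [0, 0, 0]]

```text
time: 8.57
position: [0.5053, 0.1322, 0.1262]
eef_rot: [[0.99, 0.139, 0.002], [0.139, -0.99, 0.0], [0.002, -0.0, -1.0]]
contact_force: [-0.2, 0.2, -1.0]
finger_gap: 0.341
```

>>> jog_arm:
  targets:
    - [2.5, [0.43, 2.0, 0], [0, 0, 0]]
    - [2.5, [0.43, 2.9, 0], [0, 0, 0]]
    - [2.5, [0.43, 2.9, 0], [0, 0, 0]]
    - [2.5, [0.43, 2.9, 0], [0, 0, 0]]
    - [2.5, [0.43, 2.9, 0], [0, 0, 0]]
    - [2.5, [0.43, 2.9, 0], [0, 0, 0]]
    - [2.5, [0.43, 2.9, 0], [0, 0, 0]]
    - [2.5, [0.43, 2.9, 0], [0, 0, 0]]
    - [2.5, [0.43, 2.9, 0], [0, 0, 0]]
    - [2.5, [0.43, 2.5, 0], [0, 0, 0]]
    - [2.5, [0.43, 2.0, 0], [0, 0, 0]]
    - [2.5, [0.43, 1.42, 0], [0, 0, 0]]
    - [2.5, [0, 0, 0], [0, 0, 0]]
    - [2.5, [0, 0, 0], [0, 0, 0]]
    - [2.5, [0, 0, 0], [0, 0, 0]]

```text
time: 9.82
position: [0.5981, -0.1679, 0.1244]
eef_rot: [[0.99, 0.138, -0.001], [0.138, -0.99, 0.001], [-0.001, -0.001, -1.0]]
contact_force: [-0.2, -0.4, -1.1]
finger_gap: 0.347
```

```bash
python3 - <<'E'
from rig import manip
from h import *
import pickle
P=[];
for i in range(4):
    c=manip.capture("wrist");s=manip.sense();P.append(s['position'])
print(np.mean(P,0),np.ptp(P,0),s['finger_gap'],np.degrees(np.arctan2(s['eef_rot'][1][0],s['eef_rot'][0][0])))
pickle.dump((s,c),open("p1.pkl","wb"))
cv2.imwrite("pics/w6.png",cv2.resize(c["pixels"][90:330,130:390],(780,720))[:600])
E
```

```text
[ 0.59813836 -0.16762751  0.12443039] [0.0002815  0.00016421 0.00012523] 0.34009865896461794 7.994906321449878
```

View pics/w6.png

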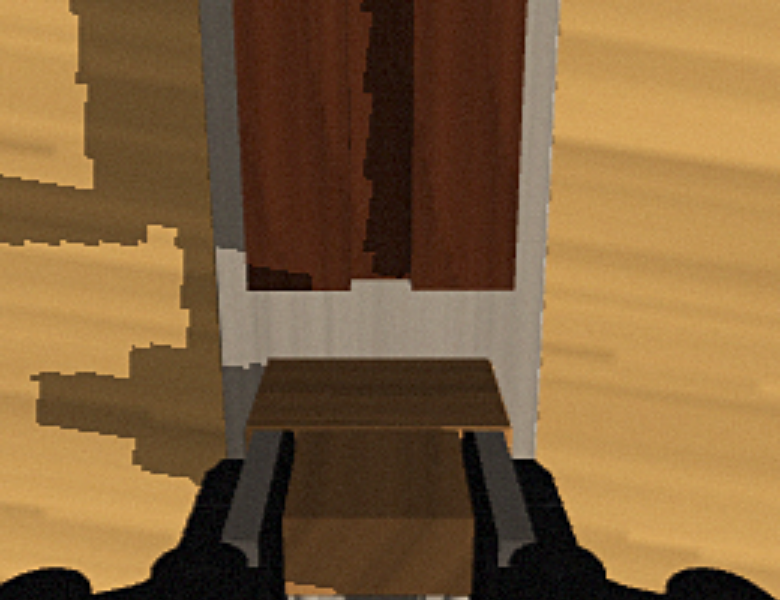

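```bash
python3 - <<'E'
from h import *
import pickle
s,c=pickle.load(open("p1.pkl","rb"));np.set_printoptions(precision=4,suppress=True)
f=lambda p:(np.array(p,float)+.5)/3-.5+[130,90]
u=np.array([np.cos(np.radians(7.9)),np.sin(np.radians(7.9))]);v=np.array([-u[1],u[0]])
o=np.array([.6086,-.1677])
for n,p,z in [("foot",[(267,359),(492,359)],.086),("shoulder",[(247,428),(509,428)],.122),("tabtop",[(283,518),(473,516)],.154),("blank",[(246,291),(516,291)],.048),("bed",[(217,290),(546,290)],.012)]:
    X=w(c,f(p),z)[:,:2];d=X[1]-X[0];m=X.mean(0)-o
    print(n,X.mean(0),"along",m@u,"across",m@v,"len",np.linalg.norm(d),"yaw",np.degrees(np.arctan2(d[1],d[0]))+90)
X=np.array(s['position'][:2])-o;print("tcp",X@u,X@v)
E
```

```text
foot [ 0.6039 -0.1679] along -0.004666872514405333 across 0.0004831361767924235 len 0.05029622399293271 yaw 7.970718174428995
shoulder [ 0.6043 -0.1675] along -0.00426405592636837 across 0.0008098695183478471 len 0.04852084466633917 yaw 7.972204590450019
tabtop [ 0.6049 -0.1674] along -0.003608116085365578 across 0.0008073901085778618 len 0.028693699833793253 yaw 8.660214406339577
blank [ 0.6082 -0.1677] along -0.0004224408674310861 across 4.629556214002031e-05 len 0.07085433380849393 yaw 7.969324781955024
bed [ 0.5976 -0.1695] along -0.011144717630231893 across -0.0002332340042280486 len 0.10010895375410207 yaw 7.969304794309366
tcp -0.010211820424138214 0.0013921244311354193
```

>>> jog_arm:
  targets:
    - [2.5, [0.1, 0.06, 1.0], [0, 0, 0]]
    - [2.5, [0, 0, 1.7], [0, 0, 0]]
    - [2.5, [0, 0, 1.7], [0, 0, 0]]
    - [2.5, [0, 0, 1.3], [0, 0, 0]]
    - [2.5, [0, 0, 0.8], [0, 0, 0]]
    - [2.5, [0, 0, 0.4], [0, 0, 0]]
    - [2.5, [0, 0, 0], [0, 0, 0]]
    - [2.5, [0, 0, 0], [0, 0, 0]]
    - [2.5, [0, 0, 0], [0, 0, 0]]

```text
time: 10.77
position: [0.6006, -0.1698, 0.0565]
eef_rot: [[0.99, 0.138, 0.002], [0.138, -0.99, -0.001], [0.002, 0.001, -1.0]]
contact_force: [0.4, -0.9, -1.0]
finger_gap: 0.342
```

>>> jog_arm:
  targets:
    - [2.5, [0, 0, 0.2], [0, 0, 0]]
    - [2.5, [0, 0, 0], [0, 0, 0]]
    - [2.5, [0, 0, 0], [0, 0, 0]]

```text
time: 11.02
position: [0.6, -0.1696, 0.054]
eef_rot: [[0.99, 0.138, 0.001], [0.138, -0.99, -0.0], [0.001, 0.0, -1.0]]
contact_force: [0.6, 0.4, -0.6]
finger_gap: 0.339
```

>>> jog_arm:
  targets:
    - [2.5, [0, 0, 0.1], [0, 0, 0]]
    - [2.5, [0, 0, 0], [0, 0, 0]]
    - [2.5, [0, 0, 0], [0, 0, 0]]

```text
time: 11.27
position: [0.5997, -0.1695, 0.0526]
eef_rot: [[0.99, 0.138, -0.0], [0.138, -0.99, 0.0], [-0.0, -0.0, -1.0]]
contact_force: [-0.4, -0.9, -1.0]
finger_gap: 0.343
```

Force noise is about 1 N; going down in 0.5–1 mm steps.

>>> jog_arm:
  targets:
    - [2.5, [0, 0, 0.07], [0, 0, 0]]
    - [2.5, [0, 0, 0], [0, 0, 0]]
    - [2.5, [0, 0, 0], [0, 0, 0]]

```text
time: 11.52
position: [0.5997, -0.1695, 0.0518]
eef_rot: [[0.99, 0.138, -0.0], [0.138, -0.99, 0.0], [-0.0, -0.0, -1.0]]
contact_force: [0.7, -0.7, -0.2]
finger_gap: 0.34
```

>>> jog_arm:
  targets:
    - [2.5, [0, 0, 0.06], [0, 0, 0]]
    - [2.5, [0, 0, 0], [0, 0, 0]]
    - [2.5, [0, 0, 0], [0, 0, 0]]

```text
time: 11.77
position: [0.5997, -0.1694, 0.0512]
eef_rot: [[0.99, 0.138, -0.0], [0.138, -0.99, 0.0], [-0.0, -0.0, -1.0]]
contact_force: [-0.8, 0.1, -1.3]
finger_gap: 0.343
```

>>> jog_arm:
  targets:
    - [2.5, [0, 0, 0.06], [0, 0, 0]]
    - [2.5, [0, 0, 0], [0, 0, 0]]
    - [2.5, [0, 0, 0], [0, 0, 0]]

```text
time: 12.02
position: [0.5999, -0.1695, 0.0509]
eef_rot: [[0.99, 0.138, 0.0], [0.138, -0.99, -0.0], [0.0, 0.0, -1.0]]
contact_force: [0.3, 0.3, 0.6]
finger_gap: 0.342
```

>>> jog_arm:
  targets:
    - [3.6, [0, 0, 0], [0, 0, 0]]
    - [4.2, [0, 0, 0], [0, 0, 0]]
    - [5.0, [0, 0, 0], [0, 0, 0]]
    - [5.0, [0, 0, 0], [0, 0, 0]]
    - [5.0, [0, 0, 0], [0, 0, 0]]
    - [5.0, [0, 0, -1.0], [0, 0, 0]]
    - [5.0, [0, 0, -1.5], [0, 0, 0]]
    - [5.0, [0, 0, -2.0], [0, 0, 0]]
    - [5.0, [0, 0, -2.5], [0, 0, 0]]
    - [5.0, [0, 0, -2.4], [0, 0, 0]]
    - [5.0, [0, 0, 0], [0, 0, 0]]
    - [5.0, [0, 0, 0], [0, 0, 0]]
    - [5.0, [0, 0, 0], [0, 0, 0]]

```text
time: 13.1
position: [0.5994, -0.1693, 0.1447]
eef_rot: [[0.99, 0.138, -0.0], [0.138, -0.99, 0.0], [-0.0, -0.0, -1.0]]
contact_force: [0.2, -0.4, 0.2]
finger_gap: 0.586
```

```bash
python3 - <<'E'
from rig import manip
from h import *
import pickle
c=manip.capture("wrist");s=manip.sense()
print(s['position'],s['finger_gap'],s['qpos'])
pickle.dump((s,c),open("p2.pkl","wb"))
cv2.imwrite("pics/w7.png",cv2.resize(c["pixels"][90:330,130:390],(780,720))[:600])
E
```

```text
[ 0.59873402 -0.16910316  0.14374273] 0.5853780944794571 [-1.97809921e+01  2.22874433e+01  9.75317686e+01  4.31589638e-04
  6.03017118e+01  6.22955072e+01]
```

View pics/w7.png

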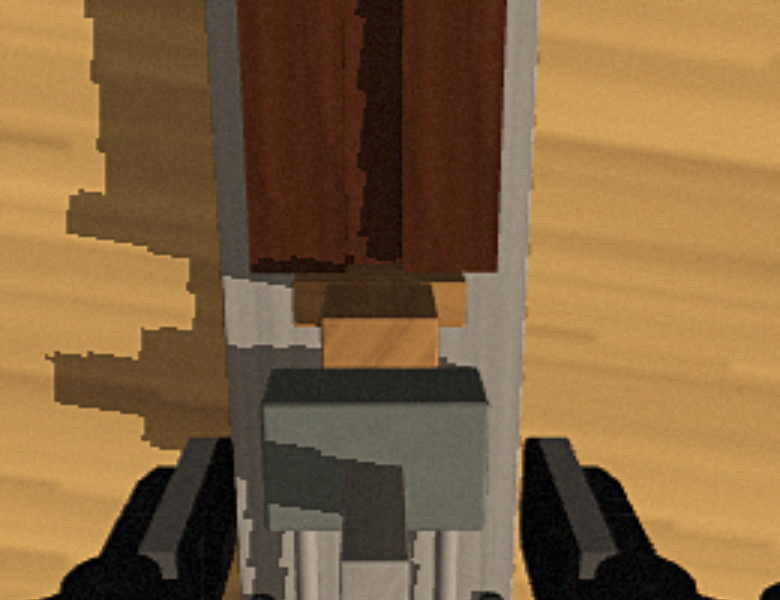

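```bash
python3 - <<'E'
from h import *
import pickle
s,c=pickle.load(open("p2.pkl","rb"));np.set_printoptions(precision=4,suppress=True)
f=lambda p:(np.array(p,float)+.5)/3-.5+[130,90]
u=np.array([np.cos(np.radians(7.9)),np.sin(np.radians(7.9))]);v=np.array([-u[1],u[0]])
o=np.array([.6086,-.1677])
for n,p,z in [("shoulderfront",[(294,281),(466,281)],.048),("shoulderrear",[(294,326),(466,326)],.048),("tabfront",[(323,318),(437,318)],.08),("tabrear",[(322,368),(439,368)],.08),("blank",[(249,271),(498,271)],.048),("jaw",[(264,404),(488,404)],.043)]:
    X=w(c,f(p),z)[:,:2];d=X[1]-X[0];m=X.mean(0)-o
    print(n,"along",m@u,"across",m@v,"len",np.linalg.norm(d),"yaw",np.degrees(np.arctan2(d[1],d[0]))+90)
E
```

```text
shoulderfront along -0.00267608021587741 across -0.0016736447817992737 len 0.04902751033511961 yaw 7.892076478497458
shoulderrear along -0.016258820031256657 across -0.0016821085184268924 len 0.04982200785732882 yaw 7.891323210033477
tabfront along -0.0029503698173516026 across -0.0015969256148264522 len 0.02863334190523329 yaw 7.891458903604402
tabrear along -0.016453054624901032 across -0.001733222413725434 len 0.029924116377941738 yaw 7.890597794706906
blank along 0.00028393446616559854 across 0.00017380458323540507 len 0.0707249896772097 yaw 7.8922406204522275
jaw along -0.043123504074599577 across -0.0004948457101595083 len 0.06811966437533673 yaw 7.889958040160195
```

>>> jog_arm:
  targets:
    - [5.0, [0, 0, 0], [0, 0, 4]]
    - [5.0, [0, 0, 0], [0, 0, 4]]
    - [5.0, [0, 0, 0], [0, 0, 3.7]]
    - [5.0, [-0.7, -2.0, 0], [0, 0, 0]]
    - [5.0, [-0.7, -3.0, 0], [0, 0, 0]]
    - [5.0, [-0.7, -3.0, 0], [0, 0, 0]]
    - [5.0, [-0.7, -3.0, 0], [0, 0, 0]]
    - [5.0, [-0.7, -3.0, 0], [0, 0, 0]]
    - [5.0, [-0.7, -3.0, 0], [0, 0, 0]]
    - [5.0, [-0.7, -3.0, 0], [0, 0, 0]]
    - [5.0, [-0.7, -3.0, 0], [0, 0, 0]]
    - [5.0, [-0.7, -3.0, 0], [0, 0, 0]]
    - [5.0, [-0.7, -2.0, 0], [0, 0, 0]]
    - [5.0, [-0.76, -1.4, 0], [0, 0, 0]]
    - [5.0, [0, 0, 0], [0, 0, 0]]
    - [5.0, [0, 0, 0], [0, 0, 0]]
    - [5.0, [0, 0, 0], [0, 0, 0]]
    - [5.0, [0, 0, 0], [0, 0, 0]]

```text
time: 14.65
position: [0.5417, 0.128, 0.1441]
eef_rot: [[0.998, -0.067, -0.001], [-0.067, -0.998, -0.0], [-0.001, 0.001, -1.0]]
contact_force: [0.6, -0.4, 0.0]
finger_gap: 0.582
```

>>> jog_arm:
  targets:
    - [5.0, [0, -0.1, 1.5], [0, 0, 0]]
    - [5.0, [0, 0, 2.0], [0, 0, 0]]
    - [5.0, [0, 0, 2.0], [0, 0, 0]]
    - [5.0, [0, 0, 1.5], [0, 0, 0]]
    - [5.0, [0, 0, 1.5], [0, 0, 0]]
    - [5.0, [0, 0, 1.0], [0, 0, 0]]
    - [5.0, [0, 0, 0.4], [0, 0, 0]]
    - [5.0, [0, 0, 0], [0, 0, 0]]
    - [5.0, [0, 0, 0], [0, 0, 0]]
    - [5.0, [0, 0, 0], [0, 0, 0]]

```text
time: 15.48
position: [0.5428, 0.13, 0.0467]
eef_rot: [[0.998, -0.066, 0.002], [-0.066, -0.998, 0.0], [0.002, -0.0, -1.0]]
contact_force: [-0.2, -0.9, 0.6]
finger_gap: 0.587
```

>>> jog_arm:
  targets:
    - [2.5, [0, 0, 0], [0, 0, 0]]
    - [2.5, [0, 0, 0], [0, 0, 0]]
    - [2.5, [0, 0, 0], [0, 0, 0]]
    - [2.5, [0, 0, 0], [0, 0, 0]]
    - [2.5, [0, 0, 0], [0, 0, 0]]
  grip_force: 40

```text
time: 15.9
position: [0.5427, 0.1302, 0.0467]
eef_rot: [[0.998, -0.066, 0.002], [-0.066, -0.998, 0.0], [0.002, -0.0, -1.0]]
contact_force: [-1.1, -1.1, 5.9]
finger_gap: 0.346
```

>>> jog_arm:
  targets:
    - [2.5, [0, 0, -0.8], [0, 0, 0]]
    - [2.5, [0, 0, -1.2], [0, 0, 0]]
    - [2.5, [0, 0, -2.0], [0, 0, 0]]
    - [2.5, [0, 0, -2.0], [0, 0, 0]]
    - [2.5, [0, 0, -2.0], [0, 0, 0]]
    - [2.5, [0, 0, -1.0], [0, 0, -4]]
    - [2.5, [0, 0, 0], [0, 0, -4]]
    - [2.5, [0, 0, 0], [0, 0, -3.7]]
    - [2.5, [0, 0, 0], [0, 0, 0]]

```text
time: 16.65
position: [0.5417, 0.1301, 0.1368]
eef_rot: [[0.99, 0.139, 0.001], [0.139, -0.99, 0.0], [0.001, -0.0, -1.0]]
contact_force: [-0.3, 0.4, -0.4]
finger_gap: 0.337
```

>>> jog_arm:
  targets:
    - [2.5, [0, 2.0, 0], [0, 0, 0]]
    - [2.5, [0, 2.8, 0], [0, 0, 0]]
    - [2.5, [0, 2.8, 0], [0, 0, 0]]
    - [2.5, [0, 2.8, 0], [0, 0, 0]]
    - [2.5, [0, 2.8, 0], [0, 0, 0]]
    - [2.5, [0, 2.8, 0], [0, 0, 0]]
    - [2.5, [0, 2.8, 0], [0, 0, 0]]
    - [2.5, [0, 2.8, 0], [0, 0, 0]]
    - [2.5, [0, 2.8, 0], [0, 0, 0]]
    - [2.5, [0, 2.5, 0], [0, 0, 0]]
    - [2.5, [-0.1, 2.0, 0], [0, 0, 0]]
    - [2.5, [0, 1.4, 0], [0, 0, 0]]
    - [2.5, [0, 0, 0], [0, 0, 0]]
    - [2.5, [0, 0, 0], [0, 0, 0]]
    - [2.5, [0, 0, 0], [0, 0, 0]]

```text
time: 17.9
position: [0.5821, -0.1691, 0.1354]
eef_rot: [[0.99, 0.138, -0.001], [0.138, -0.99, 0.001], [-0.001, -0.001, -1.0]]
contact_force: [-0.1, -0.8, -0.7]
finger_gap: 0.341
```

```bash
python3 - <<'E'
from rig import manip
from h import *
import pickle
c=manip.capture("wrist");c=manip.capture("wrist");s=manip.sense()
print(s['position'],s['finger_gap'])
o=np.array([.6086,-.1677]);u=np.array([.9905,.1374]);m=np.array(s['position'][:2])-o;print(m@u,m@[-.1374,.9905])
pickle.dump((s,c),open("p3.pkl","wb"))
cv2.imwrite("pics/w8.png",cv2.resize(c["pixels"][130:330,130:390],(780,600)))
E
```

```text
[ 0.58221317 -0.16874982  0.13551044] 0.34212761894167504
-0.026280399887046356 0.0025857086532853337
```

View pics/w8.png

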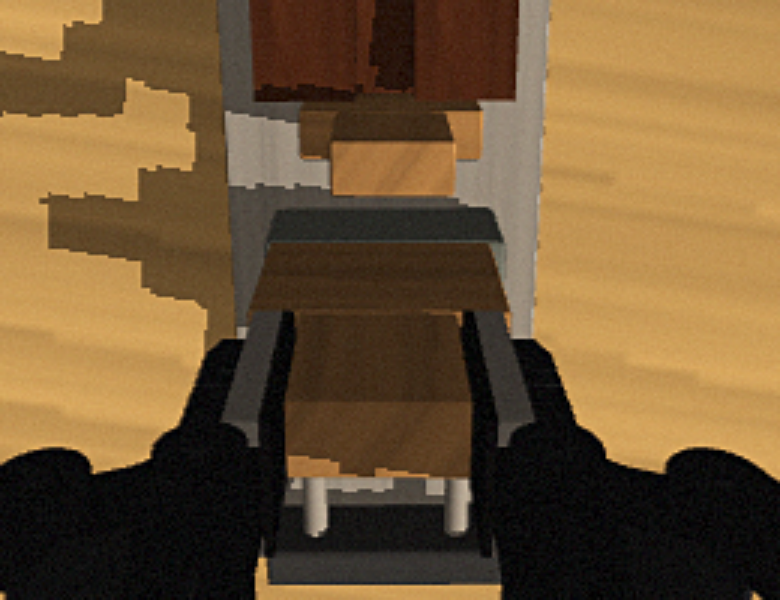

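```bash
python3 - <<'E'
from h import *
import pickle
s,c=pickle.load(open("p3.pkl","rb"));np.set_printoptions(precision=4,suppress=True)
f=lambda p:(np.array(p,float)+.5)/3-.5+[130,130]
u=np.array([np.cos(np.radians(7.9)),np.sin(np.radians(7.9))]);v=np.array([-u[1],u[0]])
o=np.array([.6086,-.1677])
for n,p,z in [("foot",[(269,243),(493,243)],.095),("shoulder",[(248,310),(510,310)],.131),("tabtop",[(285,402),(473,402)],.163),("s1tabrear",[(331,195),(456,195)],.08),("s1shoulderfront",[(299,109),(483,109)],.048),("blank",[(251,101),(517,101)],.048)]:
    X=w(c,f(p),z)[:,:2];d=X[1]-X[0];m=X.mean(0)-o
    print(n,"along",m@u,"across",m@v,"len",np.linalg.norm(d),"yaw",np.degrees(np.arctan2(d[1],d[0]))+90)
E
```

```text
foot along -0.02250759244272123 across 0.0011745341932640086 len 0.05067864002228714 yaw 7.947662740902928
shoulder along -0.021725478037030278 across 0.0016425934618680587 len 0.04919610200711939 yaw 7.9511524554127675
tabtop along -0.021775953378448416 across 0.0016538780575434137 len 0.02891947831014615 yaw 7.956240082122861
s1tabrear along -0.016093163556465888 across -0.0018544355079292648 len 0.02999679947903151 yaw 7.945265959802299
s1shoulderfront along -0.002423943313022956 across -0.0016055742576948217 len 0.04954757250158014 yaw 7.941172300230306
blank along -0.0002269541186747829 across 0.00028707444009953663 len 0.07143016385972885 yaw 7.9408039370955095
```

>>> jog_arm:
  targets:
    - [2.5, [0.2, 0, 1.0], [0, 0, 0]]
    - [2.5, [0, 0, 1.7], [0, 0, 0]]
    - [2.5, [0, 0, 1.7], [0, 0, 0]]
    - [2.5, [0, 0, 1.3], [0, 0, 0]]
    - [2.5, [0, 0, 1.2], [0, 0, 0]]
    - [2.5, [0, 0, 0.6], [0, 0, 0]]
    - [2.5, [0, 0, 0.3], [0, 0, 0]]
    - [2.5, [0, 0, 0], [0, 0, 0]]
    - [2.5, [0, 0, 0], [0, 0, 0]]
    - [2.5, [0, 0, 0], [0, 0, 0]]

```text
time: 18.83
position: [0.5907, -0.1723, 0.07]
eef_rot: [[0.99, 0.14, 0.01], [0.14, -0.99, -0.006], [0.009, 0.007, -1.0]]
contact_force: [-14.3, 3.4, 50.6]
finger_gap: 0.341
```

>>> jog_arm:
  targets:
    - [2.5, [0, 0, 0.2], [0, 0, 0]]
    - [2.5, [0, 0, 0.1], [0, 0, 0]]
    - [2.5, [0, 0, 0], [0, 0, 0]]
    - [2.5, [0, 0, 0], [0, 0, 0]]

```text
time: 19.17
position: [0.591, -0.1726, 0.0695]
eef_rot: [[0.99, 0.14, 0.011], [0.14, -0.99, -0.006], [0.01, 0.008, -1.0]]
contact_force: [-18.3, 5.8, 60.8]
finger_gap: 0.344
```

>>> jog_arm:
  targets:
    - [2.5, [0, 0, -0.8], [0, 0, 0]]
    - [2.5, [0, 0, -1.0], [0, 0, 0]]
    - [2.5, [0, 0, 0], [0, 0, 0]]
    - [2.5, [0, 0, 0], [0, 0, 0]]
    - [2.5, [0, 0, 0], [0, 0, 0]]

```text
time: 19.58
position: [0.5855, -0.1702, 0.0729]
eef_rot: [[0.99, 0.138, 0.002], [0.138, -0.99, -0.001], [0.002, 0.001, -1.0]]
contact_force: [-0.5, -0.0, 9.0]
finger_gap: 0.338
```

```bash
python3 - <<'E'
from rig import manip
from h import *
import pickle
c=manip.capture("wrist");sc=manip.capture("scene");s=manip.sense()
print(s['position'],s['finger_gap'],s['contact_force'],np.round(s['wrist_torque'],2))
pickle.dump((s,c,sc),open("p4.pkl","wb"))
m=np.zeros((520,800,3),np.uint8);m[:,:400]=cv2.resize(c["pixels"][130:312,185:325],(400,520),interpolation=cv2.INTER_CUBIC)
m[:,400:]=cv2.resize(sc["pixels"][150:280,150:250],(400,520),interpolation=cv2.INTER_CUBIC)
cv2.imwrite("pics/w9.png",m)
E
```

```text
[ 0.58565599 -0.17024507  0.0728884 ] 0.34409676183421434 [0.90845262 0.62902028 8.49812425] [-0.13 -0.06  0.02]
```

View pics/w9.png

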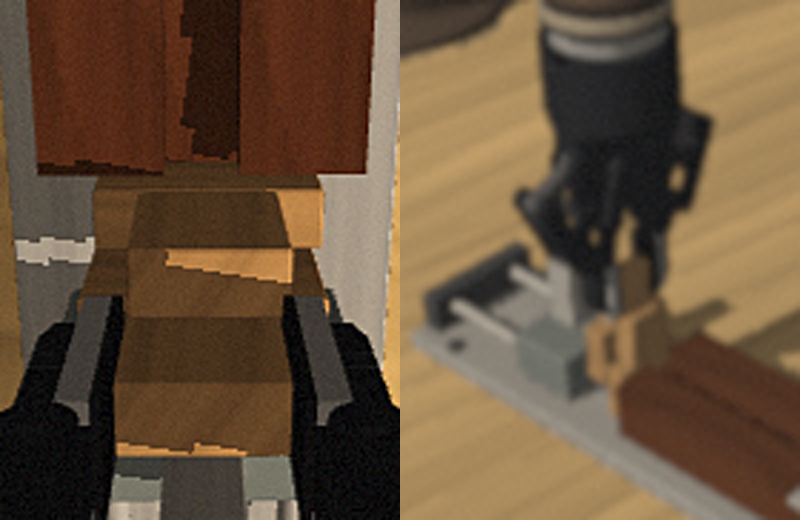

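>>> jog_arm:
  targets:
    - [2.5, [0, 0, -1.0], [0, 0, 0]]
    - [2.5, [0, 0, -2.0], [0, 0, 0]]
    - [2.5, [0, 0, -2.0], [0, 0, 0]]
    - [2.5, [0, 0, -1.0], [0, 0, 0]]
    - [2.5, [0, 0, 0], [0, 0, 0]]
    - [2.5, [0, 0, 0], [0, 0, 0]]
    - [2.5, [0, 0, 0], [0, 0, 0]]

```text
time: 20.27
position: [0.5832, -0.1695, 0.1308]
eef_rot: [[0.99, 0.138, -0.003], [0.138, -0.99, 0.001], [-0.003, -0.002, -1.0]]
contact_force: [-0.1, -1.0, -1.6]
finger_gap: 0.343
```

```bash
python3 - <<'E'
from rig import manip
from h import *
import pickle
np.set_printoptions(precision=4,suppress=True)
u=np.array([np.cos(np.radians(7.9)),np.sin(np.radians(7.9))]);v=np.array([-u[1],u[0]]);o=np.array([.6086,-.1677])
def rep(c,f,L):
  for n,p,z in L:
    X=w(c,f(p),z)[:,:2];d=X[1]-X[0];m=X.mean(0)-o
    print(n,"along",m@u,"across",m@v,"len",np.linalg.norm(d),"yaw",np.degrees(np.arctan2(d[1],d[0]))+90)
s,c,_=pickle.load(open("p4.pkl","rb"))
k=400/140
rep(c,lambda p:(np.array(p,float)+.5)/k-.5+[185,130],[("s1 tab front",[(130,247),(291,247)],.08),("s1 shoulder f",[(94,190),(323,190)],.048),("s2 tab front",[(118,382),(290,382)],.0729-.0407+.068),("blank",[(37,174),(366,174)],.048)])
c=manip.capture("wrist");s=manip.sense();p=np.array(s['position']);m=p[:2]-o
print("tcp",p,m@u,m@v,s['contact_force'],s['finger_gap']);pickle.dump((s,c),open("p5.pkl","wb"))
# printable column/row profiles through spacer1 for numeric check
im=c["pixels"].astype(int)
X=lambda a,b,z:np.array([*(o+a*u+b*v),z])
q=px(c,[X(-.0026,0,.08),X(-.0164,0,.08),X(-.0027,.02,.048),X(0,0,.048)]);print(q)
col=int(round(q[0][0]));cs=int(round(q[2][0]))
print("mid",col,[(r,*im[r,col-2:col+3].mean(0).astype(int)) for r in range(150,235,2)])
print("sh",cs,[(r,*im[r,cs-1:cs+2].mean(0).astype(int)) for r in range(140,205,2)])
E
```

```text
s1 tab front along -0.003533627723441857 across -0.0014065791445332346 len 0.028814619764309404 yaw 7.882411986742369
s1 shoulder f along -0.003617462463751925 across -0.0013048879087041592 len 0.04916386785930832 yaw 7.889172829396429
s2 tab front along -0.018715541654979177 across -0.00019675349699739943 len 0.027834662571158412 yaw 7.865158029260428
blank along -1.2282071749283617e-05 across 0.0001918508429559268 len 0.07020993958844249 yaw 7.891019002966502
tcp [ 0.5831 -0.1694  0.1307] -0.025498567138434063 0.001796779207616785 [ 0.2938  0.4822 -0.7145] 0.34181244761959306
[[257.2252 179.5733]
 [257.1949 198.3808]
 [231.8901 168.7031]
 [257.0754 165.3857]]
mid 257 [(150, np.int64(10), np.int64(20), np.int64(39)), (152, np.int64(10), np.int64(19), np.int64(37)), (154, np.int64(5), np.int64(16), np.int64(37)), (156, np.int64(13), np.int64(21), np.int64(40)), (158, np.int64(9), np.int64(20), np.int64(39)), (160, np.int64(9), np.int64(16), np.int64(33)), (162, np.int64(25), np.int64(42), np.int64(86)), (164, np.int64(23), np.int64(39), np.int64(56)), (166, np.int64(24), np.int64(43)
[... 2637 characters left out ...]
), (178, np.int64(34), np.int64(60), np.int64(90)), (180, np.int64(34), np.int64(59), np.int64(86)), (182, np.int64(30), np.int64(55), np.int64(82)), (184, np.int64(39), np.int64(75), np.int64(110)), (186, np.int64(82), np.int64(114), np.int64(141)), (188, np.int64(126), np.int64(141), np.int64(154)), (190, np.int64(123), np.int64(140), np.int64(154)), (192, np.int64(124), np.int64(140), np.int64(158)), (194, np.int64(57), np.int64(64), np.int64(71)), (196, np.int64(62), np.int64(70), np.int64(78)), (198, np.int64(66), np.int64(73), np.int64(81)), (200, np.int64(67), np.int64(75), np.int64(83)), (202, np.int64(34), np.int64(38), np.int64(36)), (204, np.int64(35), np.int64(38), np.int64(39))]
```

>>> jog_arm:
  targets:
    - [2.5, [-0.5, 0.11, 0], [0, 0, 0]]
    - [2.5, [0, 0, 1.0], [0, 0, 0]]
    - [2.5, [0, 0, 1.5], [0, 0, 0]]
    - [2.5, [0, 0, 1.2], [0, 0, 0]]
    - [2.5, [0, 0, 0.6], [0, 0, 0]]
    - [2.5, [0, 0, 0], [0, 0, 0]]
    - [2.5, [0, 0, 0], [0, 0, 0]]
    - [2.5, [0, 0, 0], [0, 0, 0]]
    - [2.5, [0, 0, 0], [0, 0, 0]]
    - [2.5, [0, 0, 0], [0, 0, 0]]

```text
time: 21.15
position: [0.5804, -0.172, 0.0906]
eef_rot: [[0.99, 0.138, 0.002], [0.138, -0.99, -0.001], [0.002, 0.001, -1.0]]
contact_force: [0.2, 0.7, -0.9]
finger_gap: 0.341
```

```bash
cat >>h.py <<'E'
u=np.array([np.cos(np.radians(7.9)),np.sin(np.radians(7.9))]);v=np.array([-u[1],u[0]]);o=np.array([.6086,-.1677])
def tcp():
    from rig import manip
    s=manip.sense();p=np.array(s['position']);m=p[:2]-o
    print(round(s['time'],2),"along %.4f across %.4f z %.4f gap %.3f"%(m@u,m@v,p[2],s['finger_gap']),"F",np.round(s['contact_force'],1))
    return s
E
python3 -c "
from h import *
tcp()"
```

```text
21.15 along -0.0285 across -0.0004 z 0.0906 gap 0.341 F [ 0.2  0.7 -0.9]
```

>>> jog_arm:
  targets:
    - [2.5, [-0.1, 0, 0.6], [0, 0, 0]]
    - [2.5, [0, 0, 0.6], [0, 0, 0]]
    - [2.5, [0, 0, 0.5], [0, 0, 0]]
    - [2.5, [0, 0, 0.5], [0, 0, 0]]
    - [2.5, [0, 0, 0], [0, 0, 0]]
    - [2.5, [0, 0, 0], [0, 0, 0]]
    - [2.5, [0, 0, 0], [0, 0, 0]]

```text
time: 21.73
position: [0.5787, -0.1719, 0.0675]
eef_rot: [[0.99, 0.138, -0.0], [0.138, -0.99, 0.0], [-0.0, -0.0, -1.0]]
contact_force: [-0.8, -0.0, -0.6]
finger_gap: 0.341
```

```bash
python3 -c "
from h import *
tcp()"
```

```text
21.73 along -0.0302 across -0.0001 z 0.0675 gap 0.341 F [-0.8 -0.  -0.6]
```

>>> jog_arm:
  targets:
    - [2.5, [0.05, 0, 0.5], [0, 0, 0]]
    - [2.5, [0, 0, 0.5], [0, 0, 0]]
    - [2.5, [0, 0, 0.2], [0, 0, 0]]
    - [2.5, [0, 0, 0], [0, 0, 0]]
    - [2.5, [0, 0, 0], [0, 0, 0]]
    - [2.5, [0, 0, 0], [0, 0, 0]]

```text
time: 22.23
position: [0.5793, -0.1718, 0.0557]
eef_rot: [[0.99, 0.138, 0.0], [0.138, -0.99, -0.0], [0.0, 0.0, -1.0]]
contact_force: [0.3, 0.3, -0.2]
finger_gap: 0.341
```

>>> jog_arm:
  targets:
    - [2.5, [0, 0, 0.1], [0, 0, 0]]
    - [2.5, [0, 0, 0], [0, 0, 0]]
    - [2.5, [0, 0, 0], [0, 0, 0]]

```text
time: 22.48
position: [0.5792, -0.1719, 0.0547]
eef_rot: [[0.99, 0.138, 0.0], [0.138, -0.99, -0.0], [0.0, 0.0, -1.0]]
contact_force: [0.1, -0.1, -0.4]
finger_gap: 0.34
```

>>> jog_arm:
  targets:
    - [2.5, [0, 0, 0.08], [0, 0, 0]]
    - [2.5, [0, 0, 0], [0, 0, 0]]
    - [2.5, [0, 0, 0], [0, 0, 0]]

```text
time: 22.73
position: [0.5791, -0.1718, 0.0539]
eef_rot: [[0.99, 0.138, -0.0], [0.138, -0.99, 0.0], [-0.0, -0.0, -1.0]]
contact_force: [1.0, -0.6, 0.1]
finger_gap: 0.342
```

>>> jog_arm:
  targets:
    - [2.5, [0, 0, 0.08], [0, 0, 0]]
    - [2.5, [0, 0, 0], [0, 0, 0]]
    - [2.5, [0, 0, 0], [0, 0, 0]]

```text
time: 22.98
position: [0.5791, -0.1718, 0.053]
eef_rot: [[0.99, 0.138, -0.0], [0.138, -0.99, 0.0], [-0.0, -0.0, -1.0]]
contact_force: [-0.5, 0.9, -0.3]
finger_gap: 0.336
```

>>> jog_arm:
  targets:
    - [2.5, [0, 0, 0.07], [0, 0, 0]]
    - [2.5, [0, 0, 0], [0, 0, 0]]
    - [2.5, [0, 0, 0], [0, 0, 0]]

```text
time: 23.23
position: [0.5794, -0.1718, 0.0527]
eef_rot: [[0.99, 0.138, 0.0], [0.138, -0.99, -0.0], [0.0, 0.0, -1.0]]
contact_force: [-0.6, -0.6, 1.3]
finger_gap: 0.341
```

>>> jog_arm:
  targets:
    - [2.5, [0, 0, 0.07], [0, 0, 0]]
    - [2.5, [0, 0, 0], [0, 0, 0]]
    - [2.5, [0, 0, 0], [0, 0, 0]]

```text
time: 23.48
position: [0.5795, -0.1719, 0.0526]
eef_rot: [[0.99, 0.138, 0.0], [0.138, -0.99, -0.0], [0.0, 0.0, -1.0]]
contact_force: [-1.8, 1.1, 6.3]
finger_gap: 0.336
```

>>> jog_arm:
  targets:
    - [2.5, [0, 0, 0.05], [0, 0, 0]]
    - [2.5, [0, 0, 0], [0, 0, 0]]
    - [2.5, [0, 0, 0], [0, 0, 0]]

```text
time: 23.73
position: [0.5796, -0.1719, 0.0526]
eef_rot: [[0.99, 0.138, 0.0], [0.138, -0.99, -0.0], [0.0, 0.0, -1.0]]
contact_force: [-2.4, 0.8, 8.0]
finger_gap: 0.341
```

>>> jog_arm:
  targets:
    - [2.5, [0, 0, -0.15], [0, 0, 0]]
    - [3.3, [0, 0, 0], [0, 0, 0]]
    - [4.0, [0, 0, 0], [0, 0, 0]]
    - [5.0, [0, 0, 0], [0, 0, 0]]
    - [5.0, [0, 0, 0], [0, 0, 0]]
    - [5.0, [0, 0, 0], [0, 0, 0]]
    - [5.0, [0, 0, -1.0], [0, 0, 0]]
    - [5.0, [0, 0, -1.5], [0, 0, 0]]
    - [5.0, [0, 0, -2.0], [0, 0, 0]]
    - [5.0, [0, 0, -2.5], [0, 0, 0]]
    - [5.0, [0, 0, -2.4], [0, 0, 0]]
    - [5.0, [0, 0, 0], [0, 0, 0]]
    - [5.0, [0, 0, 0], [0, 0, 0]]
    - [5.0, [0, 0, 0], [0, 0, 0]]

```text
time: 24.9
position: [0.5788, -0.1717, 0.1467]
eef_rot: [[0.99, 0.138, -0.0], [0.138, -0.99, 0.0], [-0.0, -0.0, -1.0]]
contact_force: [-0.3, -0.0, -0.8]
finger_gap: 0.584
```

```bash
cat >chk.py <<'E'
from rig import manip
from h import *
# rectify planes of interest (2 px/mm) and report edges along the mid line / across
def rect(c,z,a0,a1,b0,b1,k=2000):
    n,m=int((a1-a0)*k),int((b1-b0)*k)
    A,B=np.meshgrid(np.linspace(a0,a1,n),np.linspace(b0,b1,m),indexing='ij')
    X=np.concatenate([o+A.reshape(-1,1)*u+B.reshape(-1,1)*v,np.full((A.size,1),z)],1)
    q=px(c,X).astype(np.float32).reshape(n,m,2)
    return cv2.remap(c["pixels"],q[...,0],q[...,1],cv2.INTER_LINEAR)
def prof(c,z,a0,a1,b0,b1,axis):
    r=rect(c,z,a0,a1,b0,b1);h=r.astype(float);p=h.mean(axis=1-axis);d=np.abs(np.diff(cv2.GaussianBlur(p.reshape(-1,1,3),(1,5),0)[:,0],axis=0)).sum(1)
    lo,hi=(a0,a1) if axis==0 else (b0,b1)
    pk=[i for i in range(1,len(d)-1) if d[i]>=d[i-1] and d[i]>d[i+1] and d[i]>5]
    return [(round(1000*(lo+(hi-lo)*(i+1)/len(p)),1),int(d[i])) for i in pk]
if __name__=="__main__":
    tcp();c=manip.capture("wrist");import pickle;pickle.dump(c,open("last.pkl","wb"))
    print("tabtop along",prof(c,.08,-.055,.006,-.008,.004,0))
    print("tabtop across s2",prof(c,.08,-.035,-.028,-.03,.03,1))
    print("tabtop across s1",prof(c,.08,-.014,-.007,-.03,.03,1))
    print("shoulder along L",prof(c,.048,-.05,.006,.016,.022,0))
    print("shoulder along R",prof(c,.048,-.05,.006,-.024,-.018,0))
    print("jaw top along",prof(c,.043,-.06,-.035,.02,.03,0))
E
python3 chk.py
```

```text
24.9 along -0.0300 across 0.0002 z 0.1467 gap 0.584 F [-0.3 -0.  -0.8]
tabtop along [(-46.5, 34), (-39.5, 36), (-26.5, 56), (-16.5, 62), (-3.5, 73)]
tabtop across s2 [(-28.5, 29), (-16.0, 48), (-14.5, 14), (13.0, 45), (20.0, 5), (28.5, 25)]
tabtop across s1 [(-20.5, 55), (-16.0, 62), (13.0, 57), (16.5, 5), (18.5, 15)]
shoulder along L [(-41.5, 33), (-39.5, 21), (-38.0, 9), (-30.5, 5), (-26.5, 12), (-20.0, 5), (-17.0, 41), (-15.5, 34), (-7.5, 5), (-5.0, 5), (-3.5, 18), (-0.5, 21), (3.5, 17)]
shoulder along R [(-41.0, 38), (-39.5, 60), (-26.0, 56), (-22.5, 5), (-20.0, 10), (-16.5, 34), (-9.5, 5), (-3.5, 75), (-1.5, 6), (0.0, 5)]
jaw top along [(-56.4, 40), (-43.2, 37), (-41.6, 11), (-40.1, 10)]
```

>>> jog_arm:
  targets:
    - [0, [-1.5, 0.09, 0], [0, 0, 0]]
    - [0, [-2.5, 0, 0], [0, 0, 0]]
    - [0, [-2.2, 0, 0], [0, 0, 0]]
    - [0, [-1.5, 0, 0], [0, 0, 0]]
    - [0, [0, 0, 0], [0, 0, 0]]
    - [0, [0, 0, 0], [0, 0, 0]]
    - [0, [0, 0, 1.0], [0, 0, 0]]
    - [0, [0, 0, 2.0], [0, 0, 0]]
    - [0, [0, 0, 2.0], [0, 0, 0]]
    - [0, [0, 0, 2.0], [0, 0, 0]]
    - [0, [0, 0, 1.6], [0, 0, 0]]
    - [0, [0, 0, 1.0], [0, 0, 0]]
    - [0, [0, 0, 0], [0, 0, 0]]
    - [0, [0, 0, 0], [0, 0, 0]]
    - [0, [0, 0, 0], [0, 0, 0]]

```text
time: 26.2
position: [0.5041, -0.1836, 0.0512]
eef_rot: [[0.99, 0.138, 0.001], [0.138, -0.99, -0.001], [0.001, 0.001, -1.0]]
contact_force: [0.6, -0.4, -0.0]
finger_gap: 0.002
```

```bash
python3 - <<'E'
from h import *
s=tcp()
E
```

```text
26.2 along -0.1056 across -0.0014 z 0.0512 gap 0.002 F [ 0.6 -0.4 -0. ]
```

>>> jog_arm:
  targets:
    - [0, [0.5, 0, 0], [0, 0, 0]]
    - [0, [0.4, 0, 0], [0, 0, 0]]
    - [0, [0.3, 0, 0], [0, 0, 0]]
    - [0, [0.3, 0, 0], [0, 0, 0]]
    - [0, [0.3, 0, 0], [0, 0, 0]]
    - [0, [0, 0, 0], [0, 0, 0]]
    - [0, [0, 0, 0], [0, 0, 0]]

```text
time: 26.78
position: [0.5209, -0.1808, 0.0507]
eef_rot: [[0.99, 0.138, -0.0], [0.138, -0.99, -0.0], [-0.0, -0.0, -1.0]]
contact_force: [-1.5, 0.0, 0.8]
finger_gap: 0.003
```

```bash
python3 - <<'E'
from h import *
from rig import manip
import chk
s=tcp();c=manip.capture("wrist")
print(chk.prof(c,.08,-.055,.006,-.008,.004,0),chk.prof(c,.043,-.06,-.025,.02,.03,0),chk.prof(c,.095,-.1,-.04,-.006,.006,0))
E
```

```text
26.78 along -0.0887 across -0.0009 z 0.0507 gap 0.003 F [-1.5  0.   0.8]
[(-47.0, 36), (-37.0, 33), (-23.5, 64), (-18.5, 31), (-17.0, 37), (-3.5, 75), (-1.5, 6)] [(-52.4, 40), (-39.2, 33), (-36.2, 21), (-34.1, 14)] [(-80.0, 6), (-76.5, 39), (-64.5, 46), (-59.5, 71), (-43.0, 34)]
```

>>> jog_arm:
  targets:
    - [0, [0.2, 0, 0], [0, 0, 0]]
    - [0, [0.2, 0, 0], [0, 0, 0]]
    - [0, [0.2, 0, 0], [0, 0, 0]]
    - [0, [0.2, 0, 0], [0, 0, 0]]
    - [0, [0.1, 0, 0], [0, 0, 0]]
    - [0, [0, 0, 0], [0, 0, 0]]
    - [0, [0, 0, 0], [0, 0, 0]]

```text
time: 27.42
position: [0.5298, -0.1794, 0.0505]
eef_rot: [[0.99, 0.138, -0.0], [0.138, -0.99, 0.0], [-0.0, -0.0, -1.0]]
contact_force: [-3.4, -0.4, 1.5]
finger_gap: 0.002
```

```bash
cat >chk2.py <<'E'
from h import *
from rig import manip
import chk
s=tcp();c=manip.capture("wrist")
print("tab",chk.prof(c,.08,-.055,.006,-.008,.004,0));print("shR",chk.prof(c,.048,-.05,.006,-.024,-.018,0));print("jaw",chk.prof(c,.043,-.06,-.02,.02,.03,0),chk.prof(c,.043,-.06,-.015,-.033,-.028,0))
E
python3 chk2.py
```

```text
27.42 along -0.0796 across -0.0008 z 0.0505 gap 0.002 F [-3.4 -0.4  1.5]
tab [(-37.5, 31), (-28.5, 33), (-15.5, 42), (-14.0, 41), (-1.0, 60)]
shR [(-35.5, 9), (-28.0, 24), (-19.5, 10), (-18.0, 7), (-15.5, 28), (-14.0, 27), (-0.5, 58)]
jaw [(-44.3, 37), (-30.6, 24), (-28.1, 22), (-25.1, 15)] [(-29.5, 46), (-25.0, 40)]
```

>>> jog_arm:
  targets:
    - [0, [0.1, 0, 0], [0, 0, 0]]
    - [0, [0.1, 0, 0], [0, 0, 0]]
    - [0, [0, 0, 0], [0, 0, 0]]
    - [0, [0, 0, 0], [0, 0, 0]]

```text
time: 27.8
position: [0.5306, -0.1793, 0.0506]
eef_rot: [[0.99, 0.138, -0.003], [0.138, -0.99, 0.0], [-0.003, -0.001, -1.0]]
contact_force: [-5.9, -0.7, 3.5]
finger_gap: 0.0
```

>>> jog_arm:
  targets:
    - [0, [0.08, 0, 0], [0, 0, 0]]
    - [0, [0, 0, 0], [0, 0, 0]]
    - [0, [0, 0, 0], [0, 0, 0]]
    - [0, [0, 0, 0], [0, 0, 0]]

```text
time: 28.13
position: [0.5306, -0.1793, 0.0506]
eef_rot: [[0.99, 0.138, -0.004], [0.138, -0.99, 0.0], [-0.004, -0.001, -1.0]]
contact_force: [-7.2, -1.1, 4.4]
finger_gap: -0.001
```

>>> jog_arm:
  targets:
    - [0, [0.08, 0, 0], [0, 0, 0]]
    - [0, [0.07, 0, 0], [0, 0, 0]]
    - [0, [0, 0, 0], [0, 0, 0]]
    - [0, [0, 0, 0], [0, 0, 0]]
    - [0, [0, 0, 0], [0, 0, 0]]

```text
time: 28.55
position: [0.5305, -0.1793, 0.0506]
eef_rot: [[0.99, 0.139, -0.008], [0.139, -0.99, 0.0], [-0.008, -0.002, -1.0]]
contact_force: [-12.0, -1.2, 8.1]
finger_gap: -0.003
```

```bash
python3 chk2.py
```

```text
28.55 along -0.0790 across -0.0007 z 0.0506 gap -0.003 F [-12.   -1.2   8.1]
tab [(-37.0, 38), (-27.5, 36), (-15.0, 35), (-13.5, 40), (-0.5, 88)]
shR [(-35.0, 10), (-27.5, 30), (-18.5, 12), (-17.5, 9), (-14.5, 30), (-13.5, 27), (-0.5, 71)]
jaw [(-42.8, 38), (-29.6, 24), (-28.1, 28), (-24.1, 16)] [(-28.5, 51), (-26.5, 31), (-24.0, 40)]
```

```bash
python3 - <<'E'
from h import *
from rig import manip
import chk
for i in range(6): c=manip.capture("wrist")
tcp();print("shL",chk.prof(c,.048,-.05,.006,.016,.022,0));print("across s2,s1",chk.prof(c,.08,-.026,-.018,-.03,.03,1),chk.prof(c,.08,-.011,-.004,-.03,.03,1))
print(manip.close_job())
E
```

```text
28.9 along -0.0789 across -0.0007 z 0.0506 gap 0.002 F [-12.4  -2.8   8.2]
shL [(-42.0, 47), (-35.5, 9), (-28.0, 17), (-27.0, 22), (-19.0, 14), (-17.5, 9), (-14.5, 7), (-13.0, 5), (-0.5, 45)]
across s2,s1 [(-26.0, 22), (-20.5, 32), (-16.0, 25), (13.0, 46), (14.5, 14), (18.0, 11), (25.0, 17), (26.5, 5)] [(-20.5, 32), (-16.0, 13), (-15.0, 5), (13.0, 59), (18.5, 17)]
the job is handed in; nothing more can be done
None
```

I stood two wooden spacers from the rack in the gap and pushed the jaw by its post with shut fingers. I handed the job in at about 29 s with the push still on. I did not touch the yellow look-alikes or go near the turnscrew, hammer or jar.

**Last checks:**
- **Push:** the wrist reads about 12 N along the push. Less the spring, that leaves roughly 10 N on the stack. There is also about 8 N vertically.
- **Fit:** the jaw stopped about 14–15 mm into its 22 mm travel, and the finger then stayed put while the force rose. The spacers' edges run from -0.5 to about -28 mm from the blank's end, so the stack is closed against it.
- **Alignment:** both spacers measure upright. They sit about 1.5 mm off the middle line across the bed. Their left and right edges agree within about 0.5 mm, so they are square.

**What went wrong or disagreed:**
- **Missed grasp:** the first grasp shut on nothing. The fingertips appear to be about 8 mm behind the reported TCP, not 25 mm ahead as stated, so I went lower.
- **Hard contact:** on the first try at lowering the second spacer, most likely a fingertip landed on the first spacer's tab. The wrist read about 61 N for around a third of a second. I read this as a finger contact, not the gripper's body, but it is above the 40 N limit if it counts. The first spacer moved about 1 mm and stayed upright.
- **Not viewed:** the 12 picture views were used up by then, so the final checks are edge measurements from the wrist camera, not looked at by eye.

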